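# Power and probe a sample board on the station slide

## Robot

A 6-joint arm with a two-finger parallel gripper is mounted at the origin on a cart in front of the work surface, level with it; the furniture and walls round the work are solid. World frame = base frame: x ahead of the robot, y to its left, z up, the work surface at z = 0. Lengths are in m, angles in rad, forces in N, time in s.
With the tool pointing down it reaches from about 0.275 to 0.825 m from the base axis. Payload 5.2 kg.
Tool frame: the origin (TCP) lies between the finger pads; the fingertips stand 14 mm ahead of it and the grasp point (between the pads) lies 5 mm behind it (manip.tip_reach is the distance from the TCP to the fingertips, in m); z points along the fingers, y is the line along which they close (so a half turn about z gives the same grasp; the last joint's range is limited). The gripper opens to 93 mm and grips with 3 to 60 N. Pads are 15 mm wide; open, the fingers measure 128 mm over their backs; the gripper's body (75 mm by 188 mm) begins 65 mm behind the grasp point.
Start: joints at [1.111, 0.259, 1.535, -0, 1.348, -0.203], TCP at [0.14, 0.532, 0.233] pointing down, gripper open.
Joint ranges: [-3.14, 3.14], [-0.91, 2.08], [0.19, 2.58], [-1.22, 4.36], [0.22, 2.71], [-3.12, 3.12]. Speed limits (rad/s): [2.57, 2.57, 3.14, 3.14, 3.14, 3.14].

## Interface

Orientations are given as a unit quaternion [x, y, z, w].
In Python, from bench import manip gives the robot as it stands.
- The arm moves only by the tool send_rows, never from a script. Its argument "rows" is a list of rows, each a list of 6 numbers: the shift along the tool's x, y, z in cm, then the turn, a rotation vector about the tool's x, y, z in degrees. A call has 1 to 8 rows; each row is the pose to reach, as a shift and turn from the pose commanded when the call began, along the tool's axes at that moment; what a row does not reach only later rows make up. A row lasts 1/8 s, in which the tool goes at most 62.5 mm and 10.7 degrees, less where a joint would pass 70% of its speed; a pose out of reach is approached as far as the arm can. A call with a gripper value outside its range is refused whole. "hand" is the opening, from 0 (shut) to 1 (fully open), set as the call begins (left out, the last holds). The fingers move at their own pace and stop on an object; "force" is the grip in N (left out, the last holds). Time passes only in rows, so rows that repeat a pose let the fingers close. It gives the time, the measured TCP pose, the force, the opening and the grip force at its end, in the units of the state.
- manip.get_state(): the state, without advancing time (a new reading comes with each control period).
- manip.read_camera(name): name is "scene" or "top"; returns the picture (420x560x3 uint8, red, green, blue); there is no depth.
- manip.camera_model(name): a dict with "K" (3x3 intrinsics, pixels), "D" ([k1, k2, p1, p2, k3] as OpenCV has them; the pictures are not rectified), "T" (4x4, takes a point from camera to world coordinates). Camera axes: x right, y down, z forward; pixel columns grow to the right and rows downward; lengths in m; the calibration is good to about 2 mm. A picture is of the moment at which its call begins. camera_model takes no time and is no camera call.
- manip.finish_job(): hands the job in; it is judged then, once.
The state is a dict: "clock": time; "q": joint angles; "joint_vel": joint speeds; "joint_torque": joint torques, N m; "position": TCP position; "orientation": TCP orientation; "force": force on the tool from outside, world axes, zero at the start; "ft_torque": the same for the moment, N m; "width": finger opening in m; "finger_force": force on a finger pad.
Only numpy, scipy, OpenCV 4.12 (cv2) and the standard library are available. Lean on these libraries where they do the work, as an engineer would, in place of code of your own. Each camera call takes 0.05 s, during which the arm holds its last target. There are 200 camera calls.

## Task

Slide the board carrier by its knob from the loading end to the next station, the middle one beside the contact block, until its sprung plunger drops into that notch, so that the board is powered. Then take the pen-type test probe from its leaning stand and set its tip on the marked test land (the round copper land inside the printed square), holding the probe upright with light pressure so that the sprung tip is pushed in about half way. Touch nothing else on the board with the probe, leave the other things on the bench where they are, and finish while still holding the probe on the land like this.

Things in the scene. Friction and masses are not known exactly. Their poses are not given: they have to be found in the camera images.
- slide_base: Fixed board slide: aluminium base plate 165 x 360 x 10 mm (x from -70 to +95 mm), guide rail along its y, an end stop 44 mm high at each end, a steel bar with three notches along the front, and a grey contact block 70 mm high behind the middle station (x 67 to 93, y -42 to 42 mm). Origin: bench level, middle of the rail; x across the rail, away from the robot; y along it, to the left; z up.
- carrier (a joint): Carrier's place on the slide (m), growing towards the slide's -y (robot's right): 0 loading station (left stop), 0.105 middle station, 0.210 unloading station (right stop). Starts at 0 to 0.06. At each station a sprung ball plunger drops 2 mm into a notch: it draws the carrier in from about 3 mm either side and takes about 7 N to leave. Elsewhere it slides with 1 N and stays where left.
- knob (a point): Middle of the carrier's upright aluminium push knob: 15 mm round, 51 to 72 mm above the bench, thinner neck below; the point is 60 mm up. It stands on the carrier's black plate (124 x 110 mm, top 36 mm up), 50 mm in front of the slide's centre line (x -50 mm); slide y = 0.105 - carrier joint. A plunger head, 17 mm round, top 48 mm up, is 38 mm left (+y) and 10 mm behind. Axes as slide_base.
- marked_land (a point): Centre of the marked test land on the green board's top, 41.6 mm above the bench: flat round copper land 10 mm in diameter inside a printed square outline 18 mm wide. Leftmost (+y) of three equal lands 26 mm apart along the slide; the others have no outline. Moves with the carrier: 54 mm behind (+x) and 26 mm left (+y) of the knob. Board parts are at most 10 mm high. Axes as slide_base.
- probe_stand: Fixed leaning stand: dark steel base 110 x 86 x 12 mm with an aluminium tube (25 mm outside, 15.4 mm bore) leaning 25 degrees towards the stand's -x (roughly towards the robot). Origin: bench level, middle of the base; z up. The tube's mouth is centred 20 mm in front (-x) of the origin, 96 mm up.
- probe: Cordless pen-type test probe, about 0.08 kg. Origin on its axis under the collar, z from tip to barrel. Along z in mm: square grey barrel 20 x 20 (flats square to x and y) 6 to 85, round black collar 27 wide 0 to 6, black nose 12.4 wide to -45, brass sprung tip 4.4 wide to -62. Starts in the tube, collar on mouth, leaning 25 degrees to the stand's -x, yaw as the stand: pull 65 mm along its axis.
- probe_tip (a joint): How far the probe's sprung tip is pushed in (m): 0 free, 0.008 fully in. Pushing it takes 0.6 N to start and 0.4 N more for each mm (2.2 N at half way, 0.004).
- tip_point (a point): The very end of the probe's sprung tip, on the probe's axis, 62 mm below the probe's origin while the tip is free.
- loupe: Bystander: black eye loupe, 37 mm diameter, 42 mm high, beside the stand. Origin centre of underside.
- flux_bottle: Bystander: white dropper bottle with a spout, 36 mm diameter, 98 mm high, behind the stand. Origin centre of underside.
- magnet_block: Bystander: grey metal block, 30 x 50 x 20 mm, left of the stand. Origin centre of underside.
- red_box_a: Bystander: small red card box, 52 x 80 x 45 mm, at the left. Origin centre of underside.
- red_box_b: Bystander: second small red card box, 52 x 80 x 45 mm, at the left. Origin centre of underside.

How it is judged:
On the way, in this order (a step that is already met when the one before it is completed fails the run):
1. the carrier stands in the middle station's notch, at rest, before the probe is set on the board (value of joint carrier between 0.1025 and 0.1075 m and velocity of joint carrier between -0.01 and 0.01 m/s and contact force between probe and slide_base below 0.05 N), for 0.3 s.
2. the probe, out of its stand and held upright, presses the marked land with its tip about half in (value of joint carrier between 0.1025 and 0.1075 m and horizontal distance between tip_point and marked_land below 0.005 m and angle between probe's own z axis and vertical below 0.14 rad and value of joint probe_tip between 0.002 and 0.0065 m and contact force between probe and slide_base between 0.8 and 6 N and contact force between the fingers and probe above 1 N and contact force between probe and probe_stand below 0.05 N and linear speed of probe below 0.02 m/s), for 0.3 s.
At the end, for the whole second after the job is handed in: The carrier is in the middle station's notch (joint 0.105 within 2.5 mm); the probe is held by the fingers, out of its stand and still, within 8 degrees of upright, its tip within 5 mm of the marked land's centre, pushed in by 2 to 6.5 mm of its 8 mm and pressing the board with 0.8 to 6 N (all of step 2); the arm keeps its last pose, push and grip.
It fails at once if the probe presses the board or the slide harder than 12 N (contact force between probe and slide_base above 12 N).
It fails at once if the probe touches the board or the slide more than 10 mm from the marked land's centre (contact force between probe and slide_base above 0.3 N and horizontal distance between tip_point and marked_land above 0.01 m).
It fails at once if a bystander on the bench is moved by more than 30 mm (distance of any of loupe, flux_bottle, magnet_block, red_box_a, red_box_b from where it was at the start of the episode above 0.03 m).
It also fails if it takes over 58 s, if anything falls off the work surface, if the arm or the gripper's body presses on something with over 40 N, if the wrist force passes 120 N, or if a joint passes its speed limit or range.

## Working session

There is one attempt and no reset: what is moved stays moved. The work goes in short steps, Python scripts to look and compute and a tool call to move; the robot and the scene stay as the last step left them, time stands still between calls to the robot, and variables do not carry over. Pictures are saved under pics/ and viewed, at most 10 in all, crops included, and the job is handed in when it is done.

Besides the shell and the picture viewer there is one more tool, called after "Request:" in YAML: its name, and indented under it one key for each argument. send_rows: Moves the arm, as the interface text tells. Its arguments: {"type":"object","properties":{"rows":{"type":"array","items":{"type":"array","items":{"type":"number"}}},"hand":{"type":"number"},"force":{"type":"number"}},"required":["rows"]}

```bash
mkdir -p pics; python3 - <<'E'
from bench import manip
import cv2,numpy as np
for n in("scene","top"):
    im=manip.read_camera(n); cv2.imwrite(f"pics/{n}0.png",im[:,:,::-1])
    m=manip.camera_model(n); print(n,np.round(m["K"],1).tolist(),m["D"],np.round(m["T"],3).tolist())
s=manip.get_state();print(s)
E
ls
```

```text
scene [[516.3, 0.0, 289.1], [0.0, 516.3, 212.3], [0.0, 0.0, 1.0]] [-0.01456771  0.          0.          0.          0.        ] [[0.918, -0.21, 0.337, 0.094], [-0.397, -0.532, 0.748, -0.913], [0.022, -0.82, -0.572, 0.793], [0.0, 0.0, 0.0, 1.0]]
top [[537.5, 0.0, 279.9], [0.0, 537.5, 204.0], [0.0, 0.0, 1.0]] [-0.14587044  0.          0.          0.          0.        ] [[0.028, -0.993, 0.117, 0.387], [-1.0, -0.027, 0.008, 0.003], [-0.004, -0.117, -0.993, 1.379], [0.0, 0.0, 0.0, 1.0]]
{'clock': 0.1, 'q': array([ 1.11121244e+00,  2.59279737e-01,  1.53593275e+00,  3.63441341e-05,
        1.34800538e+00, -2.02817680e-01]), 'joint_vel': array([ 0.00117816, -0.00141227, -0.00225064, -0.00058757, -0.00040855,
        0.00029912]), 'joint_torque': array([ 1.91766463e-03, -4.38206112e+01, -2.84641993e+01,  7.18040764e-02,
        3.62368114e-02, -7.20268031e-05]), 'position': array([0.13944533, 0.53156395, 0.23191206]), 'orientation': array([ 1.28034677e-01,  9.91769359e-01, -7.62680796e-04, -2.80998856e-04]), 'force': array([-1.00718869, -0.16415846,  0.81926015]), 'ft_torque': array([ 0.00228277,  0.02221682, -0.0471985 ]), 'finger_force': 0.0, 'width': 0.09286545794509464}
pics
```

View pics/scene0.png

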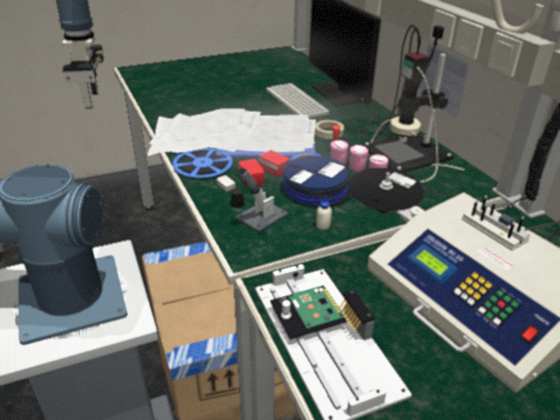

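View pics/top0.png

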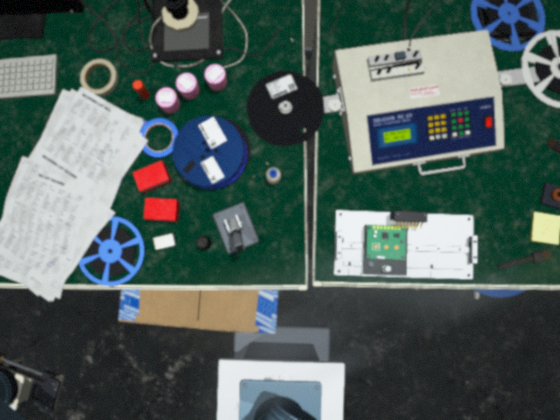

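The scene picture shows the slide (about 330, 335) with the knob near (286, 308) and the stand near (262, 210). In the top picture the slide is near (404, 244) and the stand near (235, 228). Next I enlarge both.

```bash
python3 - <<'E'
import cv2,numpy as np
t=cv2.imread("pics/top0.png");s=cv2.imread("pics/scene0.png")
def crop(im,c0,r0,w,h,k):
    o=cv2.resize(im[r0:r0+h,c0:c0+w],None,fx=k,fy=k,interpolation=cv2.INTER_CUBIC)
    for i in range(0,w,10):
        cv2.line(o,(i*k,0),(i*k,6 if i%50 else 14),(0,255,255),1)
        if i%20==0: cv2.putText(o,str(c0+i),(i*k,24),0,.35,(0,255,255),1)
    for i in range(0,h,10):
        cv2.line(o,(0,i*k),(6,i*k),(0,255,255),1)
        if i%20==0: cv2.putText(o,str(r0+i),(8,i*k+4),0,.35,(0,255,255),1)
    return o
a=crop(t,330,200,150,90,5);cv2.imwrite("pics/c1.png",a)
b=crop(t,200,195,75,65,8);cv2.imwrite("pics/c2.png",b)
c=crop(s,220,165,80,75,8);d=crop(s,250,250,170,170,4)
cv2.imwrite("pics/c3.png",c)
cv2.imwrite("pics/c4.png",crop(s,250,255,130,100,6))
E
```

```text
(no output)
```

View pics/c1.png

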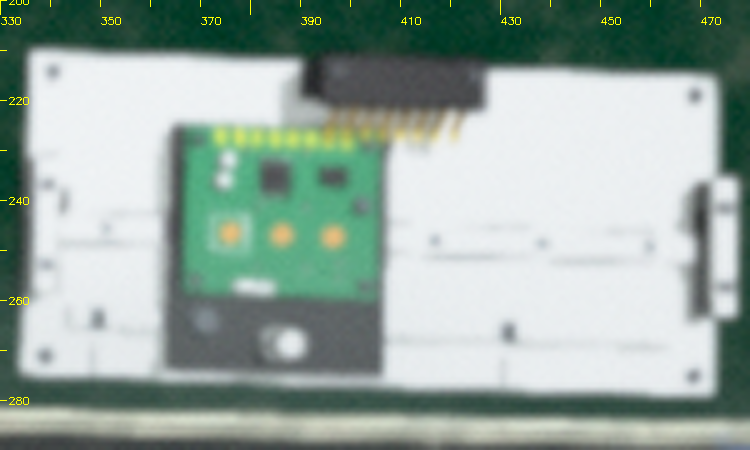

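View pics/c2.png

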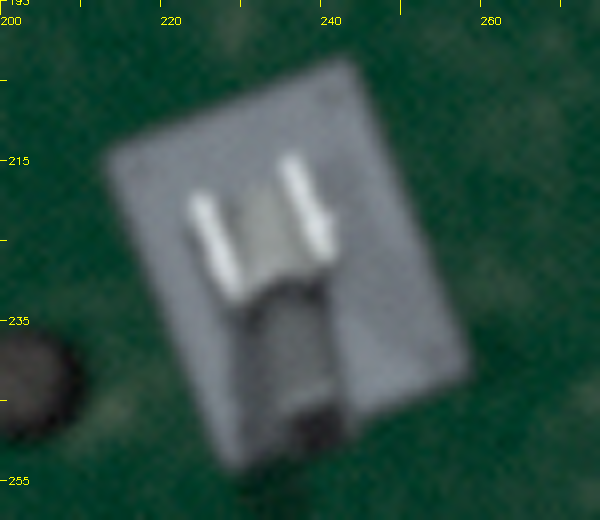

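View pics/c3.png

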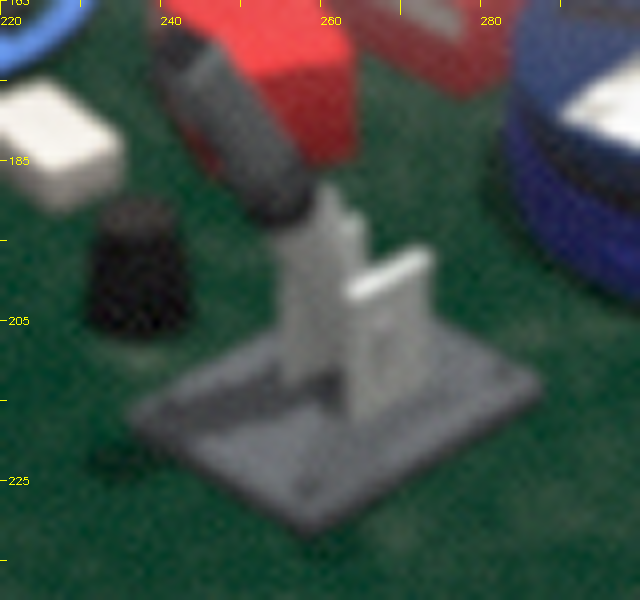

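View pics/c4.png

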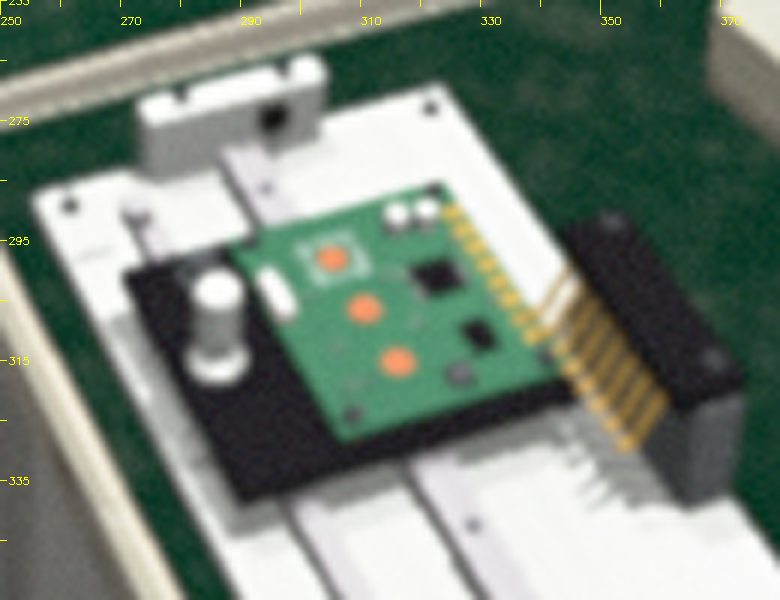

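The top crop shows knob top at (388.2, 268.8), lands at (376.2, 246.6), (386.4, 247), (396.6, 247.4) and the slide and stand base corners. The scene crops give the knob top at (286.3, 303.3), the marked land at (305.5, 298) and three stand corners. I now fit the poses to these.

```bash
cat > h.py <<'E'
import numpy as np,cv2
from bench import manip
from scipy.optimize import least_squares
from scipy.spatial.transform import Rotation as R
def proj(n,P):
    m=manip.camera_model(n);T=np.linalg.inv(m["T"]);r=cv2.Rodrigues(T[:3,:3])[0]
    return cv2.projectPoints(np.array(P,float),r,T[:3,3],np.array(m["K"]),np.array(m["D"]))[0][:,0]
def unproj(n,px,z):
    m=manip.camera_model(n);u=cv2.undistortPoints(np.array([[px]],float),np.array(m["K"]),np.array(m["D"]))[0,0]
    T=np.array(m["T"]);d=T[:3,:3]@[u[0],u[1],1];o=T[:3,3];return o+d*(z-o[2])/d[2]
def pl(x,y,yaw,P):
    c,s=np.cos(yaw),np.sin(yaw);P=np.array(P,float)
    return np.c_[x+c*P[:,0]-s*P[:,1],y+s*P[:,0]+c*P[:,1],P[:,2]]
def slidepts(c):
    ky=.105-c
    return [[-.05,ky,.072],[.004,ky+.026,.0416],[.004,ky,.0416],[.004,ky-.026,.0416]]
E
python3 - <<'E'
from h import *
def cr(k,c0,r0,L): return [( (a+.5)/k-.5+c0,(b+.5)/k-.5+r0) for a,b in L]
tc=cr(5,330,200,[(28,48),(718,75),(713,397),(20,375)])
tk=cr(5,330,200,[(291,344),(231,233),(282,235),(333,237)])
sk=cr(6,250,255,[(218,290),(333,258),(365,309),(398,361)])
corn=[[.095,.18,.01],[.095,-.18,.01],[-.07,-.18,.01],[-.07,.18,.01]]
def f(p):
    a=proj("top",pl(*p[:3],np.r_[corn,slidepts(p[3])]))-np.r_[tc,tk]
    b=proj("scene",pl(*p[:3],slidepts(p[3])))-sk
    return np.r_[a.ravel(),b.ravel()]
r=least_squares(f,[.4,-.3,0,.04]);print("slide",np.round(r.x,4));print(np.round(r.fun.reshape(-1,2),1).tolist())
print("knob,land now\n",pl(*r.x[:3],slidepts(r.x[3]))[:2],"\nat mid\n",pl(*r.x[:3],slidepts(.105))[:2])
for n,px in(("top",tk),("scene",sk)): print(n,[np.round(unproj(n,q,z),4).tolist() for q,z in zip(px[:2],(.072,.0416))])
ts=cr(8,200,195,[(345,55),(108,152),(470,375),(232,468)])
ss=cr(8,220,165,[(130,412),(545,378),(312,528)])
best=None
for L in((.055,.043),(.043,.055)):
    a,b=L
    P=[[a,-b,.012],[a,b,.012],[-a,-b,.012],[-a,b,.012]]
    def g(p):
        A=proj("top",pl(*p,P))-ts;B=proj("scene",pl(*p,[P[3],P[0],P[2]]))-ss
        return np.r_[A.ravel(),B.ravel()]
    s=least_squares(g,[.4,.15,0]);print("stand",L,np.round(s.x,4),round(s.cost,2));print(np.round(s.fun.reshape(-1,2),1).tolist())
    if best is None or s.cost<best.cost:best=s
x=best.x;l=np.radians(25);ax=np.array([-np.sin(l),0,np.cos(l)]);m=np.array([-.02,0,.096])
Q=pl(*x,[m+ax*t for t in(0,.006,.045,.085)]);print("probe pts",np.round(Q,4).tolist())
print("top",proj("top",Q),"scene",proj("scene",Q))
for n in("top","scene"):print(n,proj(n,Q).tolist())
E
```

```text
slide [ 0.4401 -0.3082 -0.0117  0.0499]
[[0.3, 0.6], [-0.5, 0.5], [0.1, -0.3], [-0.0, -0.1], [-0.4, -0.1], [-0.6, 0.0], [-0.5, -0.0], [-0.4, -0.1], [0.3, -0.1], [0.2, 0.6], [0.2, 0.6], [0.2, 0.7]]
knob,land now
 [[ 0.39073179 -0.2525344   0.072     ]
 [ 0.44503266 -0.22716875  0.0416    ]] 
at mid
 [[ 0.39008688 -0.30758466  0.072     ]
 [ 0.44438775 -0.28221901  0.0416    ]]
top [[0.3905, -0.2535, 0.072], [0.4451, -0.2287, 0.0416]]
scene [[0.3901, -0.2526, 0.072], [0.4452, -0.2255, 0.0416]]
stand (0.055, 0.043) [0.4847 0.125  0.4126] 2.19
[[0.6, -0.1], [-0.9, 0.3], [0.9, -0.3], [-0.8, 0.7], [-0.3, 0.0], [0.8, 0.5], [0.0, -0.5]]
stand (0.043, 0.055) [0.4822 0.1259 0.3982] 138.85
[[6.6, 3.6], [-3.8, 6.9], [3.0, -5.1], [-7.6, -1.2], [-0.9, -3.9], [-0.0, 4.4], [5.4, -0.5]]
probe pts [[0.4664, 0.117, 0.096], [0.464, 0.116, 0.1014], [0.4489, 0.1094, 0.1368], [0.4335, 0.1026, 0.173]]
top [[235.58977802 232.56101623]
 [235.78274792 233.4004595 ]
 [237.08075914 239.04264106]
 [238.49598186 245.18573946]] scene [[256.24752526 190.03186835]
 [255.48606536 188.57959493]
 [250.39997846 178.87899052]
 [244.92454796 168.43520417]]
top [[235.58977801966267, 232.56101622807498], [235.78274792419649, 233.40045949717657], [237.08075913623463, 239.0426410579339], [238.49598186286974, 245.18573946012725]]
scene [[256.24752525553504, 190.03186834941508], [255.4860653620988, 188.57959493120956], [250.39997845765726, 178.87899052354035], [244.92454796024808, 168.43520416627933]]
```

The fits agree to about 1 mm: the knob is at (0.391, -0.253) with the carrier at 0.050, and the stand is at (0.485, 0.125) with yaw 0.41. The predicted probe position matches the picture. I start moving.

```bash
cat >> h.py <<'E'
def Rd(yx,yz=None):  # tool down, tool y at world angle; or with given z axis
    y=np.array([np.cos(yx),np.sin(yx),0]);z=np.array([0,0,-1.]) if yz is None else yz
    return R.from_matrix(np.c_[np.cross(y,z),y,z])
def rel(p,Rt,base=None):
    s=manip.get_state();p0,R0=(s["position"],R.from_quat(s["orientation"])) if base is None else base
    v=np.r_[R0.inv().apply(np.array(p)-p0)*100,np.degrees((R0.inv()*Rt).as_rotvec())]
    return np.round(v,2).tolist()
E
python3 - <<'E'
from h import *
Rt=Rd(np.pi/2-.0117)
for p in((.40,.20,.25),(.39,-.2530,.13),(.3905,-.2530,.068)):print(rel(p,Rt))
E
```

```text
[-33.62, -25.46, -1.78, -0.09, -0.03, -14.04]
[-44.16, -69.5, 10.29, -0.09, -0.03, -14.04]
[-44.21, -69.48, 16.49, -0.09, -0.03, -14.04]
```

Request:
send_rows:
  rows:
    - [-33.6, -25.5, -1.8, 0, 0, -14]
    - [-33.6, -25.5, -1.8, 0, 0, -14]
    - [-33.6, -25.5, -1.8, 0, 0, -14]
    - [-33.6, -25.5, -1.8, 0, 0, -14]
    - [-33.6, -25.5, -1.8, 0, 0, -14]
    - [-33.6, -25.5, -1.8, 0, 0, -14]
    - [-33.6, -25.5, -1.8, 0, 0, -14]
    - [-33.6, -25.5, -1.8, 0, 0, -14]
  hand: 1

```text
clock: 1.1
position: [0.4018, 0.1973, 0.2504]
orientation: [0.009, 1.0, -0.0, 0.0]
force: [-0.3, -0.2, -0.6]
width: 0.0929
finger_force: 0.0
```

```bash
python3 - <<'E'
from h import *
Rt=Rd(np.pi/2-.0117)
print(manip.get_state()["position"])
for p in((.3905,-.2530,.13),(.3905,-.2530,.068)):print(rel(p,Rt))
E
```

```text
[0.40181998 0.19727262 0.25041324]
[0.31, -45.03, 12.08, -0.04, 0.0, -0.37]
[0.31, -45.03, 18.28, -0.04, 0.0, -0.37]
```

Request:
send_rows:
  rows:
    - [0.3, -45, 11, 0, 0, -0.4]
    - [0.3, -45, 11, 0, 0, -0.4]
    - [0.3, -45, 11, 0, 0, -0.4]
    - [0.3, -45, 11, 0, 0, -0.4]
    - [0.3, -45, 11, 0, 0, -0.4]
    - [0.3, -45, 11, 0, 0, -0.4]
    - [0.3, -45, 11, 0, 0, -0.4]
    - [0.3, -45, 11, 0, 0, -0.4]

```text
clock: 2.1
position: [0.3911, -0.2515, 0.1396]
orientation: [0.004, 1.0, 0.0, -0.0]
force: [-0.9, -0.3, 1.0]
width: 0.093
finger_force: 0.0
```

Request:
send_rows:
  rows:
    - [0, 0, 0, 0, 0, 0]
    - [0, 0, 0, 0, 0, 0]
    - [0, 0, 0, 0, 0, 0]

```text
clock: 2.48
position: [0.3916, -0.2483, 0.141]
orientation: [0.002, 1.0, 0.0, 0.0]
force: [0.1, 0.2, -0.3]
width: 0.0928
finger_force: 0.0
```

```bash
python3 - <<'E'
from h import *
Rt=Rd(np.pi/2-.0117)
print(manip.get_state()["position"])
print(rel((.3905,-.2530,.068),Rt))
im=manip.read_camera("scene");cv2.imwrite("pics/s1.png",cv2.resize(im[220:380,200:400,::-1],None,fx=4,fy=4,interpolation=2)[:600])
E
```

```text
[ 0.3915896  -0.24834443  0.1409747 ]
[0.11, -0.47, 7.3, 0.0, 0.02, 0.47]
```

View pics/s1.png

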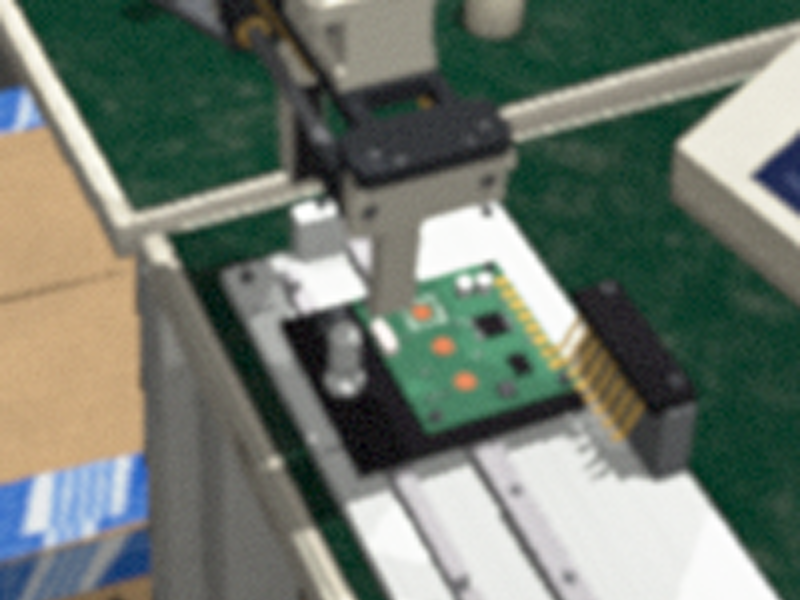

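The knob (about 286, 308) stands as expected, with the open gripper raised above it. I lower onto the knob.

Request:
send_rows:
  rows:
    - [0.1, -0.45, 3, 0, 0, 0.5]
    - [0.1, -0.45, 6, 0, 0, 0.5]
    - [0.1, -0.45, 7.3, 0, 0, 0.5]
    - [0.1, -0.45, 7.3, 0, 0, 0.5]
    - [0.1, -0.45, 7.3, 0, 0, 0.5]
    - [0.1, -0.45, 7.3, 0, 0, 0.5]

```text
clock: 3.28
position: [0.3909, -0.2549, 0.0686]
orientation: [0.007, 1.0, -0.001, 0.001]
force: [0.3, -0.5, -0.4]
width: 0.0929
finger_force: 0.0
```

Request:
send_rows:
  rows:
    - [0, 0, 0, 0, 0, 0]
    - [0, 0, 0, 0, 0, 0]
    - [0, 0, 0, 0, 0, 0]
    - [0, 0, 0, 0, 0, 0]
    - [0, 0, 0, 0, 0, 0]
    - [0, 0, 0, 0, 0, 0]
  hand: 0
  force: 15

```text
clock: 4.03
position: [0.3902, -0.2544, 0.0676]
orientation: [0.007, 1.0, 0.0, -0.0]
force: [-0.8, -0.4, -0.2]
width: 0.0379
finger_force: 0.0
```

Request:
send_rows:
  rows:
    - [0, 0, 0, 0, 0, 0]
    - [0, 0, 0, 0, 0, 0]
    - [0, 0, 0, 0, 0, 0]
    - [0, 0, 0, 0, 0, 0]
    - [0, 0, 0, 0, 0, 0]

```text
clock: 4.65
position: [0.3902, -0.2543, 0.0676]
orientation: [0.007, 1.0, 0.0, -0.0]
force: [0.2, 1.6, 0.3]
width: 0.0143
finger_force: 15.0
```

```bash
python3 - <<'E'
from h import *
s=manip.get_state();print(s["position"],s["width"],s["finger_force"],s["force"])
print(rel((.3900,-.3076,.068),Rd(np.pi/2-.0117)))
E
```

```text
[ 0.39021782 -0.2543156   0.06760317] 0.014315149279174464 15.00003308057785 [0.1966335  1.61461415 0.32800485]
[-0.05, -5.33, -0.04, 0.01, -0.0, -0.15]
```

Request:
send_rows:
  rows:
    - [0, -1, 0, 0, 0, 0]
    - [0, -2.2, 0, 0, 0, 0]
    - [0, -3.4, 0, 0, 0, 0]
    - [0, -4.4, 0, 0, 0, 0]
    - [0, -5.0, 0, 0, 0, 0]
    - [0, -5.3, 0, 0, 0, 0]
    - [0, -5.3, 0, 0, 0, 0]
    - [0, -5.3, 0, 0, 0, 0]

```text
clock: 5.65
position: [0.3896, -0.3074, 0.0676]
orientation: [0.007, 1.0, -0.0, 0.0]
force: [2.3, 0.6, -2.0]
width: 0.0148
finger_force: 15.0
```

Request:
send_rows:
  rows:
    - [0, 0, 0, 0, 0, 0]
    - [0, 0, 0, 0, 0, 0]

```text
clock: 5.9
position: [0.3896, -0.3074, 0.0676]
orientation: [0.007, 1.0, -0.0, 0.0]
force: [2.8, 1.3, -1.4]
width: 0.0145
finger_force: 15.0
```

Request:
send_rows:
  rows:
    - [0, -0.2, 0, 0, 0, 0]
    - [0, -0.2, 0, 0, 0, 0]
    - [0, -0.2, 0, 0, 0, 0]

```text
clock: 6.28
position: [0.3896, -0.3082, 0.0676]
orientation: [0.007, 1.0, 0.001, 0.0]
force: [4.1, 5.3, 0.7]
width: 0.0146
finger_force: 15.0
```

Request:
send_rows:
  rows:
    - [0, 0.4, 0, 0, 0, 0]
    - [0, 0.4, 0, 0, 0, 0]
    - [0, 0.4, 0, 0, 0, 0]

```text
clock: 6.65
position: [0.3897, -0.3062, 0.0677]
orientation: [0.007, 1.0, -0.001, 0.0]
force: [1.7, -3.8, -5.7]
width: 0.0144
finger_force: 15.0
```

Request:
send_rows:
  rows:
    - [0, -0.15, 0, 0, 0, 0]
    - [0, -0.15, 0, 0, 0, 0]
    - [0, -0.15, 0, 0, 0, 0]
    - [0, -0.15, 0, 0, 0, 0]

```text
clock: 7.15
position: [0.3896, -0.3069, 0.0677]
orientation: [0.007, 1.0, -0.0, 0.0]
force: [3.1, -1.4, -5.0]
width: 0.0146
finger_force: 15.0
```

Request:
send_rows:
  rows:
    - [0, 0, 0, 0, 0, 0]
    - [0, 0, 0, 0, 0, 0]
    - [0, 0, 0, 0, 0, 0]
    - [0, 0, 0, 0, 0, 0]
    - [0, 0, -5, 0, 0, 0]
    - [0, 0, -10, 0, 0, 0]
    - [0, 0, -15, 0, 0, 0]
    - [0, 0, -15, 0, 0, 0]
  hand: 1

```text
clock: 8.15
position: [0.3911, -0.3088, 0.2219]
orientation: [0.007, 1.0, -0.003, 0.003]
force: [-0.4, 0.6, -0.3]
width: 0.0894
finger_force: 0.0
```

```bash
cat >> h.py <<'E'
SL=[.4401,-.3082,-.0117]; ST=[.4847,.125,.4126]
def probe(st=ST):
    l=np.radians(25);a=pl(0,0,st[2],[[-np.sin(l),0,np.cos(l)]])[0];return pl(*st,[[-.02,0,.096]])[0],a
E
python3 - <<'E'
from h import *
s=manip.get_state();print(s["position"],s["q"])
m,a=probe();Rt=Rd(np.pi/2+ST[2],-a)
print(rel(m+a*.16,Rt))
for n,c in(("top",(340,195,150,90,)),("scene",(250,255,130,100))):
    im=manip.read_camera(n)[:,:,::-1].copy()
    pr=proj(n,pl(*SL,slidepts(.105)))
    for u in pr: cv2.circle(im,tuple(int(round(v*16)) for v in u),16,(255,0,255),1,shift=4)
    x,y,w,h=c;cv2.imwrite(f"pics/v_{n}.png",cv2.resize(im[y:y+h,x:x+w],None,fx=5,fy=5,interpolation=2))
E
```

```text
[ 0.39110224 -0.308838    0.22194089] [-8.92553232e-01  1.67891861e-01  1.67844312e+00 -9.13664800e-05
  1.28642735e+00 -2.44923658e+00]
[-0.78, 39.87, -2.18, -5.78, -24.39, -23.95]
```

View pics/v_scene.png

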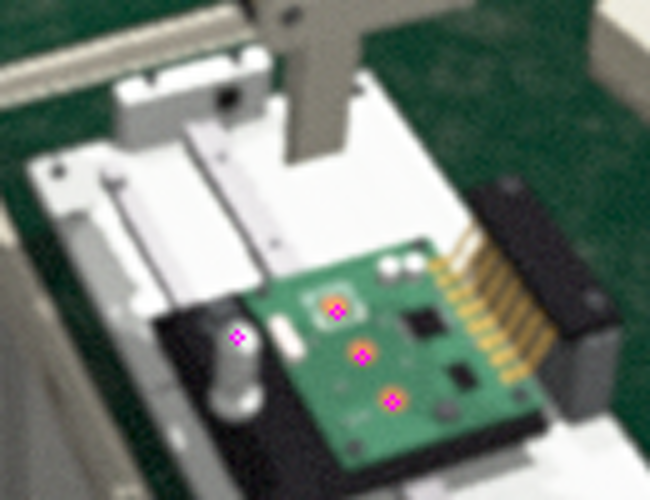

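The carrier is in the notch: the projected lands fall on the copper lands to within half a pixel. Next is the pre-grasp on the probe axis.

Request:
send_rows:
  rows:
    - [-0.8, 39.9, -2.2, -5.8, -24.4, -24]
    - [-0.8, 39.9, -2.2, -5.8, -24.4, -24]
    - [-0.8, 39.9, -2.2, -5.8, -24.4, -24]
    - [-0.8, 39.9, -2.2, -5.8, -24.4, -24]
    - [-0.8, 39.9, -2.2, -5.8, -24.4, -24]
    - [-0.8, 39.9, -2.2, -5.8, -24.4, -24]
    - [-0.8, 39.9, -2.2, -5.8, -24.4, -24]
    - [-0.8, 39.9, -2.2, -5.8, -24.4, -24]

```text
clock: 9.25
position: [0.4016, 0.0942, 0.238]
orientation: [-0.202, 0.956, 0.049, 0.209]
force: [1.2, -0.1, -0.4]
width: 0.0932
finger_force: 0.0
```

Request:
send_rows:
  rows:
    - [0, 0, 0, 0, 0, 0]
    - [0, 0, 0, 0, 0, 0]
    - [0, 0, 0, 0, 0, 0]
    - [0, 0, 0, 0, 0, 0]

```text
clock: 9.75
position: [0.4034, 0.0911, 0.2396]
orientation: [-0.199, 0.956, 0.048, 0.21]
force: [0.7, -0.8, 0.6]
width: 0.0928
finger_force: 0.0
```

```bash
python3 - <<'E'
from h import *
s=manip.get_state();m,a=probe();Rt=Rd(np.pi/2+ST[2],-a)
print(s["position"],s["q"]);print(rel(m+a*.16,Rt),rel(m+a*.05,Rt))
im=manip.read_camera("scene")[:,:,::-1];cv2.imwrite("pics/s2.png",cv2.resize(im[110:240,200:340],None,fx=4.5,fy=4.5,interpolation=2))
E
```

```text
[0.40336364 0.09110736 0.23957299] [-0.31460149 -0.2771523   2.12915102  0.34824238  0.98977033 -2.44344276]
[-0.1, -0.16, -0.11, 0.43, -0.12, -0.26] [-0.13, -0.24, 10.89, 0.43, -0.12, -0.26]
```

View pics/s2.png

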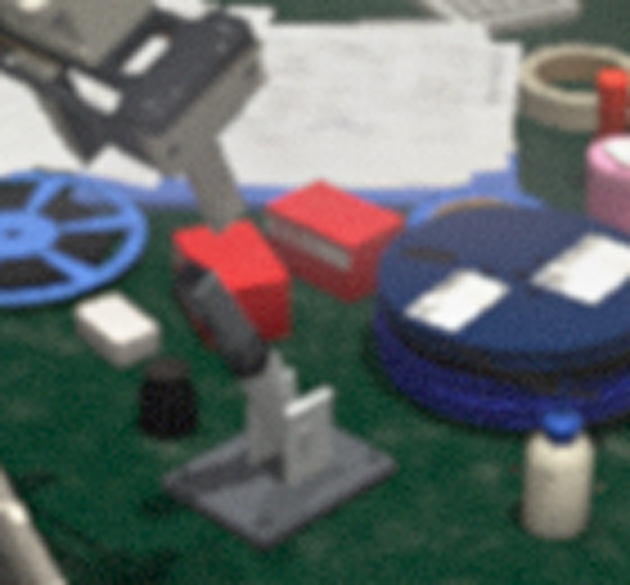

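The open fingers sit above the probe's upper end near (243, 172), in line with its axis and clear of the loupe and boxes. I slide down along the axis.

Request:
send_rows:
  rows:
    - [-0.1, -0.2, 3.5, 0.4, -0.1, -0.3]
    - [-0.1, -0.2, 7, 0.4, -0.1, -0.3]
    - [-0.1, -0.2, 10, 0.4, -0.1, -0.3]
    - [-0.1, -0.2, 10.9, 0.4, -0.1, -0.3]
    - [-0.1, -0.2, 10.9, 0.4, -0.1, -0.3]
    - [-0.1, -0.2, 10.9, 0.4, -0.1, -0.3]
    - [-0.1, -0.2, 10.9, 0.4, -0.1, -0.3]

```text
clock: 10.68
position: [0.447, 0.1094, 0.1423]
orientation: [-0.201, 0.955, 0.044, 0.213]
force: [-0.5, -0.1, -0.2]
width: 0.0928
finger_force: 0.0
```

Request:
send_rows:
  rows:
    - [0, 0, 0, 0, 0, 0]
    - [0, 0, 0, 0, 0, 0]
    - [0, 0, 0, 0, 0, 0]
    - [0, 0, 0, 0, 0, 0]
    - [0, 0, 0, 0, 0, 0]
    - [0, 0, 0, 0, 0, 0]
    - [0, 0, 0, 0, 0, 0]
    - [0, 0, 0, 0, 0, 0]
  hand: 0
  force: 20

```text
clock: 11.68
position: [0.4464, 0.1097, 0.1411]
orientation: [-0.201, 0.955, 0.045, 0.212]
force: [-0.8, 0.4, -0.5]
width: 0.0202
finger_force: 20.0
```

Request:
send_rows:
  rows:
    - [0, 0, 0, 0, 0, 0]
    - [0, 0, 0, 0, 0, 0]
    - [0, 0, 0, 0, 0, 0]

```text
clock: 12.05
position: [0.4464, 0.1097, 0.1412]
orientation: [-0.201, 0.955, 0.045, 0.212]
force: [-0.3, -0.2, -1.0]
width: 0.0201
finger_force: 20.0
```

```bash
python3 - <<'E'
from h import *
s=manip.get_state();m,a=probe();Rt=Rd(np.pi/2+ST[2],-a)
print(s["position"],s["width"],s["finger_force"],s["force"]);print(rel(m+a*.05,Rt))
im=manip.read_camera("scene")[:,:,::-1];cv2.imwrite("pics/s3.png",cv2.resize(im[110:240,200:340],None,fx=4.5,fy=4.5,interpolation=2))
E
```

```text
[0.44643987 0.10967828 0.14116718] 0.02014597113257804 19.99917984008789 [-0.3060089  -0.21012773 -0.99517659]
[-0.01, -0.13, -0.01, 0.07, -0.01, 0.13]
```

Request:
send_rows:
  rows:
    - [0, 0, -1.5, 0, 0, 0]
    - [0, 0, -3.5, 0, 0, 0]
    - [0, 0, -6, 0, 0, 0]
    - [0, 0, -9, 0, 0, 0]
    - [0, 0, -11, 0, 0, 0]
    - [0, 0, -11, 0, 0, 0]
    - [0, 0, -11, 0, 0, 0]

```text
clock: 12.98
position: [0.4037, 0.091, 0.2401]
orientation: [-0.201, 0.955, 0.045, 0.211]
force: [-0.3, 0.6, -0.5]
width: 0.02
finger_force: 20.0
```

```bash
python3 - <<'E'
from h import *
s=manip.get_state();print(s["position"],s["width"],s["finger_force"])
land=pl(*SL,slidepts(.105))[1];print(land)
Rt=Rd(np.pi/2+ST[2]-.0)
print(rel(land+[0,0,.112+.05],Rt),s["q"])
E
```

```text
[0.40370327 0.09100461 0.24005221] 0.020015000539969945 19.99889463186264
[ 0.44440392 -0.28224858  0.0416    ]
[11.79, -35.8, -1.49, 0.07, 24.94, 0.12] [-0.30930386 -0.27904127  2.1295296   0.34276919  0.98424534 -2.44165487]
```

```bash
python3 - <<'E'
from h import *
land=pl(*SL,slidepts(.105))[1]
print(rel(land+[0,0,.112+.05],Rd(np.pi/2+SL[2])))
E
```

```text
[11.79, -35.8, -1.49, 5.36, 24.55, 24.05]
```

Request:
send_rows:
  rows:
    - [1.2, -3, -3, 0.8, 3.5, 3.4]
    - [2.8, -8, -3, 1.6, 7, 6.9]
    - [4.4, -13, -3, 2.4, 11, 10.8]
    - [6, -18, -2.5, 3.2, 14.7, 14.4]
    - [7.6, -23, -2, 4, 18.4, 18]
    - [9.2, -28, -1.5, 4.7, 21.5, 21]
    - [10.8, -33, -1.5, 5.4, 24.5, 24]
    - [11.8, -35.8, -1.5, 5.4, 24.5, 24]

```text
clock: 13.98
position: [0.4454, -0.2841, 0.2017]
orientation: [0.006, 1.0, 0.001, -0.0]
force: [0.4, -0.6, -1.5]
width: 0.0199
finger_force: 20.0
```

Request:
send_rows:
  rows:
    - [0, 0, 0, 0, 0, 0]
    - [0, 0, 0, 0, 0, 0]
    - [0, 0, 0, 0, 0, 0]
    - [0, 0, 0, 0, 0, 0]

```text
clock: 14.48
position: [0.4448, -0.2815, 0.205]
orientation: [0.005, 1.0, -0.001, 0.001]
force: [0.6, -0.5, -0.3]
width: 0.0201
finger_force: 20.0
```

```bash
python3 - <<'E'
from h import *
s=manip.get_state();print(s["position"],s["width"],s["finger_force"],s["force"],R.from_quat(s["orientation"]).as_matrix()[:,2])
p=s["position"];Rm=R.from_quat(s["orientation"])
land=pl(*SL,slidepts(.105))[1];print(rel(land+[0,0,.162],Rd(np.pi/2+SL[2])))
S=[]
for n,c in(("top",(345,205,70,55)),("scene",(270,235,70,70))):
    im=manip.read_camera(n)[:,:,::-1].copy()
    q=proj(n,[p+Rm.apply([0,0,z]) for z in(.05,.095,.112)]);print(n,q.round(1).tolist(),proj(n,[land]).round(1).tolist())
    x,y,w,h=c;o=cv2.resize(im[y:y+h,x:x+w],(400,int(h*400/w)),interpolation=2);k=400/w
    for u in q: cv2.circle(o,tuple(int(v) for v in ((u-[x,y]+.5)*k)),3,(255,0,255),1)
    S.append(np.pad(o,((0,400-o.shape[0]),(0,0),(0,0))))
cv2.imwrite("pics/s4.png",np.hstack(S))
E
```

```text
[ 0.44477777 -0.28148834  0.20499672] 0.020114857647989825 19.998908042907715 [ 0.55024777 -0.53061481 -0.27993208] [ 0.00258676 -0.00123069 -0.9999959 ]
[0.04, -0.08, 0.14, -0.07, 0.15, 0.11]
top [[407.2, 244.9], [402.8, 245.6], [401.3, 245.9]] [[397.0, 247.0]]
scene [[320.1, 273.1], [318.8, 290.9], [318.3, 297.4]] [[316.8, 316.5]]
```

View pics/s4.png

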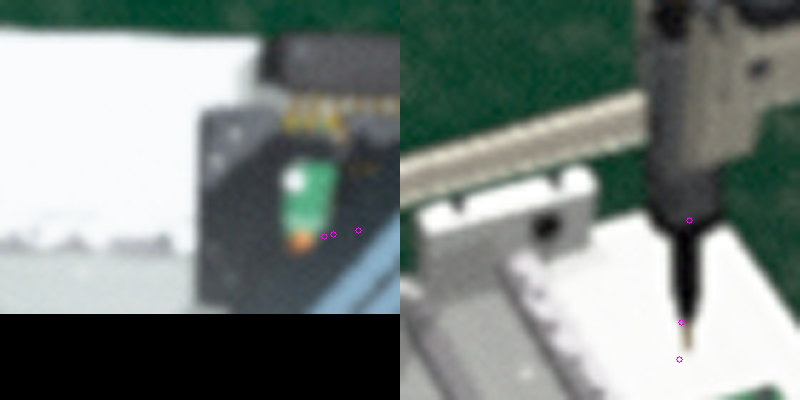

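The scene view shows the tip end near (319.6, 295.6), about 1.3 px right of prediction. In the top view the land shows at (397, 247) and the tip is hidden. I measure the nose axis and the land numerically.

```bash
cat >> h.py <<'E'
def meas():
    im=np.mean([manip.read_camera("scene").astype(float) for _ in range(4)],0)
    return im
E
python3 - <<'E'
from h import *
im=meas();np.save("m0.npy",im)
s=manip.get_state();p=s["position"];Rm=R.from_quat(s["orientation"])
zs=np.linspace(.05,.112,63);q=proj("scene",[p+Rm.apply([0,0,z]) for z in zs])
g=im.mean(2)
for r in range(272,299):
    row=g[r,310:331];bg=np.median(np.r_[row[:4],row[-4:]]);w=np.clip(bg-row-15,0,None)
    c=(w*np.arange(310,331)).sum()/max(w.sum(),1e-6)
    print(r,round(c,2),"w",round(w.sum()/max(bg,1),1),"pred",round(np.interp(r,q[:,1],q[:,0]),2))
land=pl(*SL,slidepts(.105))
o=np.clip(im[...,0]-im[...,1]-40,0,None);P=proj("scene",land[1:])
for u in P:
    x,y=np.round(u).astype(int);k=o[y-4:y+5,x-4:x+5];Y,X=np.mgrid[y-4:y+5,x-4:x+5];print("land",u.round(2),(k*X).sum()/k.sum(),(k*Y).sum()/k.sum(),k.sum())
E
```

```text
272 322.25 w 2.6 pred 320.24
273 322.12 w 6.8 pred 320.24
274 321.53 w 9.0 pred 320.19
275 321.21 w 8.9 pred 320.12
276 321.25 w 7.5 pred 320.05
277 321.15 w 5.8 pred 319.98
278 320.65 w 4.9 pred 319.9
279 319.99 w 4.3 pred 319.83
280 319.57 w 4.2 pred 319.76
281 319.58 w 4.2 pred 319.69
282 319.6 w 4.2 pred 319.62
283 319.61 w 4.2 pred 319.54
284 319.64 w 4.2 pred 319.47
285 319.69 w 4.2 pred 319.4
286 319.74 w 4.0 pred 319.33
287 319.83 w 3.6 pred 319.25
288 319.9 w 3.1 pred 319.18
289 319.89 w 2.7 pred 319.11
290 319.86 w 2.0 pred 319.04
291 319.82 w 1.3 pred 318.97
292 319.85 w 0.8 pred 318.89
293 319.84 w 0.6 pred 318.82
294 319.86 w 0.5 pred 318.75
295 319.89 w 0.5 pred 318.68
296 319.99 w 0.2 pred 318.6
297 320.0 w 0.0 pred 318.53
298 0.0 w 0.0 pred 318.48
land [316.75 316.51] 316.8421807747489 315.8723098995696 174.25
land [322.46 325.71] 322.10569777043764 324.7712634186623 302.75
land [328.4  335.27] 328.35370094386485 334.4520615996026 503.25
```

The nose axis measures about 4.6° off the tool axis, tip towards +x. That fits the bore slack in the stand. I turn the tool to put the probe upright, then measure again.

Request:
send_rows:
  rows:
    - [-0.2, -0.05, 0, 0, 1.5, 0]
    - [-0.4, -0.07, 0, 0, 3, 0]
    - [-0.52, -0.07, 0, 0, 4.5, 0]
    - [-0.52, -0.07, 0, 0, 4.5, 0]
    - [-0.52, -0.07, 0, 0, 4.5, 0]
    - [-0.52, -0.07, 0, 0, 4.5, 0]

```text
clock: 15.52
position: [0.4497, -0.2831, 0.2046]
orientation: [0.005, 0.999, -0.0, -0.038]
force: [0.5, -0.1, 0.1]
width: 0.0201
finger_force: 20.0
```

```bash
cat >> h.py <<'E'
def axis(im,r0,r1,c0=310,c1=331):
    g=im.mean(2);out=[]
    for r in range(r0,r1):
        row=g[r,c0:c1];bg=np.median(np.r_[row[:4],row[-4:]]);w=np.clip(bg-row-15,0,None)
        out.append((r,(w*np.arange(c0,c1)).sum()/max(w.sum(),1e-6),w.sum()/max(bg,1)))
    return np.array(out)
E
python3 - <<'E'
from h import *
im=meas();s=manip.get_state();p=s["position"];Rm=R.from_quat(s["orientation"])
print(p,Rm.as_matrix()[:,2])
A=axis(im,276,300);print(A.round(2).tolist())
land=pl(*SL,slidepts(.105))[1]
V=proj("scene",[land+[0,0,z] for z in(.05,.065,.08,.10,.112)]);print("vertical over land",V.round(2).tolist())
print("slope vert",(V[3,0]-V[0,0])/(V[3,1]-V[0,1]))
for a in((279,290),(281,296),(283,289)):
    k=(A[:,0]>=a[0])&(A[:,0]<a[1]);print(np.polyfit(A[k,0],A[k,1],1))
E
```

```text
[ 0.44976822 -0.28315378  0.20472797] [-7.61960018e-02 -1.26503376e-04 -9.97092851e-01]
[[276.0, 322.04, 7.38], [277.0, 321.56, 5.73], [278.0, 320.83, 4.82], [279.0, 320.04, 4.41], [280.0, 319.6, 4.22], [281.0, 319.57, 4.18], [282.0, 319.55, 4.21], [283.0, 319.53, 4.2], [284.0, 319.49, 4.17], [285.0, 319.39, 4.11], [286.0, 319.29, 4.04], [287.0, 319.28, 3.8], [288.0, 319.2, 3.51], [289.0, 319.07, 3.08], [290.0, 318.97, 2.61], [291.0, 318.93, 1.94], [292.0, 318.8, 1.13], [293.0, 318.75, 0.73], [294.0, 318.68, 0.65], [295.0, 318.64, 0.67], [296.0, 318.61, 0.55], [297.0, 318.51, 0.21], [298.0, 0.0, 0.0], [299.0, 0.0, 0.0]]
vertical over land [[318.13, 298.2], [318.56, 292.49], [319.0, 286.69], [319.6, 278.78], [319.96, 273.95]]
slope vert -0.07543798763825318
[-7.24346268e-02  3.40027439e+02]
[-7.37148271e-02  3.40373212e+02]
[-6.74724759e-02  3.38628636e+02]
```

The probe now reads upright (slope -0.073 against -0.075 for vertical) and within about 1 mm of the axis over the land. I go down in stages.

Request:
send_rows:
  rows:
    - [-0.08, 0.08, 1, 0, 0, 0]
    - [-0.15, 0.08, 2, 0, 0, 0]
    - [-0.23, 0.08, 3, 0, 0, 0]
    - [-0.3, 0.08, 3.9, 0, 0, 0]
    - [-0.32, 0.08, 4.2, 0, 0, 0]
    - [-0.32, 0.08, 4.2, 0, 0, 0]
    - [-0.32, 0.08, 4.2, 0, 0, 0]
    - [-0.32, 0.08, 4.2, 0, 0, 0]

```text
clock: 16.73
position: [0.4501, -0.2825, 0.1629]
orientation: [0.005, 0.999, -0.0, -0.038]
force: [0.6, 0.3, -0.7]
width: 0.0199
finger_force: 20.0
```

```bash
python3 - <<'E'
from h import *
im=meas();s=manip.get_state();p=s["position"];Rm=R.from_quat(s["orientation"])
print(p,Rm.as_matrix()[:,2],s["force"])
A=axis(im,290,320);print([(int(a),round(b,1),round(c,1)) for a,b,c in A])
land=pl(*SL,slidepts(.105))
V=proj("scene",[land[1]+[0,0,z] for z in(0,.01,.02,.03)]);print(V.round(2).tolist())
o=np.clip(im[...,0]-im[...,1]-40,0,None);P=proj("scene",land[1:])
for u in P:
    x,y=np.round(u).astype(int);k=o[y-4:y+5,x-4:x+5];Y,X=np.mgrid[y-4:y+5,x-4:x+5];print("land",u.round(2),(k*X).sum()/k.sum(),(k*Y).sum()/k.sum(),k.sum())
print(im.mean(2)[300:320,310:326].astype(int))
E
```

```text
[ 0.44992664 -0.28241059  0.16264123] [-7.61604861e-02 -2.38707602e-04 -9.97095544e-01] [-0.59374105 -0.47876931 -1.00041087]
[(290, np.float64(318.8), np.float64(9.3)), (291, np.float64(318.6), np.float64(8.6)), (292, np.float64(318.5), np.float64(7.0)), (293, np.float64(318.1), np.float64(5.7)), (294, np.float64(317.9), np.float64(4.9)), (295, np.float64(317.9), np.float64(4.5)), (296, np.float64(318.3), np.float64(4.2)), (297, np.float64(318.5), np.float64(4.0)), (298, np.float64(318.4), np.float64(4.0)), (299, np.float64(318.2), np.float64(4.0)), (300, np.float64(318.1), np.float64(4.1)), (301, np.float64(318.1), np.float64(4.1)), (302, np.float64(318.0), np.float64(3.9)), (303, np.float64(318.8), np.float64(3.8)), (304, np.float64(320.5), np.float64(3.5)), (305, np.float64(321.1), np.float64(2.9)), (306, np.float64(320.2), np.float64(3.6)), (307, np.float64(319.9), np.float64(5.5)), (308, np.float64(319.2), np.float64(4.3)), (309, np.float64(317.5), np.float64(3.0)), (310, np.float64(315.5), np.float64(1.8)), (311, np.float64(315.7), np.float64(1.4)), (312, np.float64(318.0), np
[... 1217 characters left out ...]
  63  57  57  65  78  95 123]
 [ 59  54  53  50  51  56  63  74  77  69  58  57  55  64  81 104]
 [ 54  52  54  58  58  62  72  78  80  72  63  53  56  58  69  92]
 [ 58  60  63  70  75  77  78  81  82  81  72  58  55  56  59  75]
 [ 67  77  79  82  83  86  80  79  81  85  80  67  58  53  57  67]
 [ 76  89  90  82  80  80  79  78  77  82  80  75  62  55  56  59]
 [ 76  89  88  77  76  79  82  81  77  78  82  84  76  58  53  58]
 [ 64  78  82  76  76  77  81  83  78  74  82  97  93  71  53  57]
 [ 57  67  78  87  84  79  81  81  81  77  87 103 103  76  56  60]
 [ 55  61  78  95  94  83  79  85  86  85  89  97  95  74  58  65]
 [ 51  57  71  94 101  91  86  91  89  86  79  75  76  67  63  66]]
```

```bash
cat >> h.py <<'E'
def favg(n=12):
    F=[]
    for _ in range(n): manip.read_camera("top");F.append(manip.get_state()["force"])
    F=np.array(F);return F.mean(0).round(2),(F.std(0)/n**.5).round(2),manip.get_state()["position"].round(4)
E
python3 -c "
from h import *
print(favg())"
```

```text
(array([-0.1 ,  0.29, -0.82]), array([0.14, 0.11, 0.15]), array([ 0.4499, -0.2824,  0.1625]))
```

Request:
send_rows:
  rows:
    - [-0.02, 0, 0.3, 0, 0, 0]
    - [-0.05, 0, 0.6, 0, 0, 0]
    - [-0.07, 0, 0.9, 0, 0, 0]
    - [-0.08, 0, 1.1, 0, 0, 0]
    - [-0.09, 0, 1.2, 0, 0, 0]
    - [-0.09, 0, 1.2, 0, 0, 0]
    - [-0.09, 0, 1.2, 0, 0, 0]

```text
clock: 18.4
position: [0.4498, -0.2824, 0.1506]
orientation: [0.005, 0.999, -0.0, -0.038]
force: [-0.1, -1.0, 0.3]
width: 0.0202
finger_force: 20.0
```

```bash
python3 -c "
from h import *
print(favg())"
```

```text
(array([0.03, 0.22, 0.73]), array([0.15, 0.13, 0.2 ]), array([ 0.4499, -0.2824,  0.1505]))
```

Request:
send_rows:
  rows:
    - [0, 0, 0.08, 0, 0, 0]
    - [-0.01, 0, 0.16, 0, 0, 0]
    - [-0.01, 0, 0.16, 0, 0, 0]
    - [-0.01, 0, 0.16, 0, 0, 0]

```text
clock: 19.5
position: [0.4498, -0.2824, 0.1489]
orientation: [0.005, 0.999, -0.0, -0.038]
force: [-0.5, 0.3, 0.6]
width: 0.0202
finger_force: 20.0
```

```bash
python3 - <<'E'
from h import *
print(favg(24));im=meas()
A=axis(im,296,312);print([(int(a),round(float(b),2),round(float(c),1)) for a,b,c in A])
land=pl(*SL,slidepts(.105));print(proj("scene",[land[1]+[0,0,z] for z in(0,.01,.02,.03)]).round(2).tolist())
o=np.clip(im[...,0]-im[...,1]-40,0,None)
for u in proj("scene",land[2:]):
    x,y=np.round(u).astype(int);k=o[y-4:y+5,x-4:x+5];Y,X=np.mgrid[y-4:y+5,x-4:x+5];print("land",u.round(2),(k*X).sum()/k.sum(),(k*Y).sum()/k.sum())
g=im.mean(2)[300:322,309:327].astype(int);print(g)
print(o[308:324,309:327].astype(int))
E
```

```text
(array([-0.23,  0.13,  1.36]), array([0.12, 0.11, 0.12]), array([ 0.4498, -0.2824,  0.1489]))
[(296, 318.11, 8.7), (297, 318.33, 7.6), (298, 318.34, 6.1), (299, 318.11, 4.8), (300, 317.82, 4.2), (301, 317.72, 4.0), (302, 317.72, 4.0), (303, 318.21, 4.0), (304, 319.26, 3.9), (305, 319.33, 3.6), (306, 319.3, 4.8), (307, 319.28, 6.5), (308, 318.87, 6.0), (309, 317.75, 5.7), (310, 316.9, 4.6), (311, 316.86, 3.7)]
[[316.75, 316.51], [317.02, 312.93], [317.3, 309.31], [317.57, 305.65]]
land [322.46 325.71] 321.6388888888889 324.9593253968254
land [328.4  335.27] 328.1366120218579 334.4808743169399
[[178 207 238 250 253 246 187  99  30   9  25  96 181 242 252 251 250 250]
 [183 215 241 251 252 244 183  93  24  13  32 111 207 251 253 250 250 250]
 [188 228 248 252 252 240 169  81  20  10  34 117 216 252 252 250 250 251]
 [180 224 246 252 252 239 161  75  20  12  37 119 214 252 253 251 248 245]
 [165 194 230 247 252 237 154  66  16  12  40 114 201 244 245 236 223 200]
 [157 172 204 237 250 236 150  58  13  10  35  94 159 196 191 170 151 136]
 [149 161 182 223 242 223 139  54  11  14  24  59  
[... 1074 characters left out ...]
 [ 97  66  57  62  70  75  76  80  83  82  77  71  61  56  62  77  76  63]]
[[0 0 0 0 0 0 0 0 0 0 0 0 0 0 0 0 0 0]
 [0 0 0 0 0 0 0 0 0 0 0 0 0 0 0 0 0 0]
 [0 0 0 0 0 0 0 0 0 0 0 0 0 0 0 0 0 0]
 [0 0 0 0 0 0 0 0 0 0 0 0 0 0 0 0 0 0]
 [0 0 0 0 0 0 0 0 0 0 0 0 0 0 0 0 0 0]
 [0 0 0 0 0 0 0 0 0 0 0 0 0 0 0 0 0 0]
 [0 0 0 0 0 0 0 0 0 0 0 0 0 0 0 0 0 0]
 [0 0 0 0 0 0 0 0 0 0 0 0 0 0 0 0 0 0]
 [0 0 0 0 0 0 0 0 0 0 0 0 0 0 0 0 0 0]
 [0 0 0 0 0 0 0 0 0 0 0 0 0 0 0 0 0 0]
 [0 0 0 0 0 0 0 0 0 0 0 0 0 0 0 0 0 0]
 [0 0 0 0 0 0 0 0 0 0 0 0 0 0 0 0 0 0]
 [0 0 0 0 0 0 0 0 0 0 0 0 0 0 0 0 0 0]
 [0 0 0 0 0 0 0 0 0 0 0 0 0 0 0 0 0 0]
 [0 0 0 0 0 0 0 0 0 0 0 0 0 0 0 0 0 0]
 [0 0 0 0 0 0 0 0 0 0 0 0 0 0 0 0 0 0]]
```

The force is up by 2.2 ± 0.2 N, so the tip is about 4 mm in. The nose end stands about 12 mm above the land, which agrees, and the position and tilt check out. I hand it in.

```bash
python3 -c "
from bench import manip
print(manip.finish_job())"
```

```text
the job is handed in; nothing more can be done
None
```

I've handed the job in, but the hand-in returned no verdict: the carrier is in the middle notch and the probe is held upright on the marked land, pressing with about 2.2 N (estimated about 4 mm in).

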